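Knock down the pin of the knock-out stand

ROBOT

A 6-joint arm with a two-finger parallel gripper is mounted at the origin on a cart in front of the work surface, level with it; the furniture and walls round the work are solid. World frame = base frame: x ahead of the robot, y to its left, z up, the work surface at z = 0. Lengths are in m, angles in rad, forces in N, time in s.
With the tool pointing down it reaches from about 0.375 to 0.9 m from the base axis. Payload 3.1 kg.
Tool frame: the origin (TCP) lies midway between the tips of the shut fingers; the grasp point (between the pads) lies 19 mm behind it (manip.grasp_offset is the distance from the TCP to the grasp point, in m); z points along the fingers, y is the line along which they close (so a half turn about z gives the same grasp; the last joint's range is limited). The gripper opens to 85 mm and grips with 20 to 120 N. Pads are 22 mm wide; open, the fingers measure 114 mm over their backs; the gripper's body (76 mm by 85 mm) begins 54 mm behind the grasp point. The pads swing forward as they close: fully open they stand 13 mm farther back than shut.
Start: joints at [1.151, 0.527, 1.433, -0, 1.181, -0.178], TCP at [0.15, 0.607, 0.231] pointing down, gripper open.
Joint ranges: [-3.08, 3.08], [-0.75, 2.2], [0.22, 2.44], [-1.43, 4.57], [0, 2.65], [-2.85, 2.85]. Speed limits (rad/s): [2.79, 2.79, 3.14, 3.14, 3.14, 3.14].

INTERFACE

Orientations are given as a unit quaternion [x, y, z, w].
In Python, from station import sensors, cams, order, manip gives the robot as it stands.
- The arm moves only by the tool move_arm, never from a script. Its argument "targets" is a list of rows, each an object of numbers: "dx", "dy", "dz": the shift along the world's x, y, z normalised to -1 to 1, where 1 is 25 mm; "rx", "ry", "rz": the turn, a rotation vector about the world's x, y, z normalised to -1 to 1, where 1 is 30 degrees. A call has exactly 10 rows; each row shifts and turns the commanded pose from where the row before left it; what a row does not reach is not made up. A row lasts 1/8 s, in which the tool goes at most 62.5 mm and 10.7 degrees, less where a joint would pass 70% of its speed; a pose out of reach is approached as far as the arm can. A call with a number of a shift or a turn outside -1 to 1 is refused whole. A call with a gripper value outside its range is refused whole. "claw" is the opening in per cent of the stroke, from 0 (shut) to 100 (fully open), set as the call begins (left out, the last holds). The fingers move at their own pace and stop on an object; "newtons" is the grip in N (left out, the last holds). Time passes only in rows, so rows that do not move let the fingers close, or fill a call up. It gives the time, the measured TCP pose, the force, the opening and the grip force at its end, in the units of the state.
- sensors.sense(): the state, without advancing time (a new reading comes with each control period).
- cams.snapshot(name): name is "scene" or "top"; returns the picture (400x640x3 uint8, red, green, blue); there is no depth.
- cams.camera_model(name): a dict with "fx", "fy", "cx", "cy" (pixels), "distortion" ([k1, k2, p1, p2, k3] as OpenCV has them; the pictures are not rectified), "extrinsics" (4x4, takes a point from world to camera coordinates). Camera axes: x right, y down, z forward; pixel columns grow to the right and rows downward; lengths in m; the calibration is good to about 2 mm. A picture is of the moment at which its call begins. camera_model takes no time and is no camera call.
- order.sign_off(): hands the job in; it is judged then, once.
The state is a dict: "t": time; "q": joint angles; "qd": joint speeds; "tau": joint torques, N m; "tcp_pos": TCP position; "tool_rot": TCP orientation; "force": force on the tool from outside, world axes, zero at the start; "ft_torque": the same for the moment, N m; "finger_gap": opening from 0.0 (shut) to 1.0 (fully open); "gripper_force": force on a finger pad.
Only numpy, scipy, OpenCV 4.12 (cv2) and the standard library are available. Lean on these libraries where they do the work, as an engineer would, in place of code of your own. Each camera call takes 0.05 s, during which the arm holds its last target. There are 200 camera calls.

TASK

First swing the guard of the knock-out stand up and over until it stays open on its own. Then draw the mallet out of its holster, stand it on its face on the bench, let go, take it again by the handle and knock the sprung pin down with a brisk blow of the head until it snaps home and stays down. Finally stand the mallet on its face on the bench, clear of the stand, and leave the pot, the timer and the bottle where they are.

Things in the scene. Friction and masses are not known exactly. Their poses are not given: they have to be found in the camera images.
- stand: Knock-out stand, fixed to the bench: dark steel base 150 x 130 x 12 mm, two grey cheeks and a bridge (44 mm along x, 112 mm along y, top at 78 mm) with a wax block in a nest under it. Origin on the bench plane, under the axis of the pin. Its x axis points from the open front to the back, where the guard is hinged (hinge 50 mm behind the pin, 100 mm high); y to its left, z up.
- pin (a joint): Sprung steel pin with a mushroom head (28 mm wide, 8 mm thick) in the bridge. 0 = up (top of the head 118 mm above the bench), 0.024 = home (top at 94 mm; 2 mm still show between head and boss); m, positive down. The spring pushes it up with at most about 7 N; past 0.018 it snaps over and stays down by itself, short of that it springs back. A mallet moving at 0.15 m/s or more is a brisk blow; below 0.05 m/s is only a slow push.
- pin_top (a point): Centre of the top of the pin's head, where it is struck; moves with the pin.
- guard (a joint): Hinge of the steel guard, a hood over the pin, 88 mm wide. 0 = shut (hood top 136 mm above the bench, covers the pin), 1.95 rad = fully open against its stop, leaning back. It turns about the stand's y axis, the front rising; it balances at about 1.3 rad, falls shut below that and falls fully open beyond it. Moves easily.
- guard_bar (a point): Middle of the guard's crossbar: a round bar 12 mm thick along the stand's y, 70 mm free between its two side rods, 46 mm in front of the hood, so that fingers fit on both sides. Shut, it lies 75 mm in front of the pin, 110 mm above the bench. It rides on a circle of 125 mm round the hinge.
- guard_hinge (a point): Middle of the hinge axis (the axis is the stand's y), 100 mm above the bench.
- holster: Holster for the mallet, fixed to the bench: a level grey tube 106 mm long, 40 mm wide, top at 73 mm, on a foot 70 mm wide. Its origin is on the bench below the place of the mallet's head; the tube covers its x from -136 to -30 mm, open only towards +x: the handle is drawn out along +x. Inside 24 mm wide, from 31 to 65 mm high (4 mm of play round the handle). The handle is clear of the tube after 90 mm.
- mallet: Mallet, 0.18 to 0.37 kg. Upright metal head, a cylinder 46 mm in diameter and 84 mm tall with a rubber face at each end; it stands on its lower face, stable. Origin at the centre of the lower face; z up along the head; the level handle points to its -x. At the start it stands on the bench at the holster's origin, same axes, handle in the tube. It can be gripped from above across the head (46 mm) or, once drawn, across the handle.
- mallet_head (a point): Centre of the mallet's head, on its axis, 42 mm above its lower face.
- mallet_grip (a point): Middle of the free handle: 72 mm from the head's axis towards -x, 48 mm above the lower face. The handle is a bar 16 mm wide and 26 mm tall, ending 120 mm from the head's axis. For the blow the hand is on the handle, at least 40 mm from the head's axis.
- spare_pot: Bystander: white specimen pot with lid, 48 mm wide, 62 mm tall; origin under its centre.
- bench_timer: Bystander: flat white timer, 67 x 67 x 19 mm; origin under its centre.
- brown_bottle: Bystander: brown bottle with white cap, 46 mm wide, 85 mm tall; origin under its centre.
Mind the look-alikes: they are no part of the job. What is shaped like the mallet but orange is not meant.

How it is judged:
By the outcome, as a careful person would: the job done as asked, in the order asked, and still so for the second after the job is handed in, with the robot touching nothing.
It also fails if it takes over 64 s, if anything falls off the work surface, if the arm or the gripper's body presses on something with over 40 N, if the wrist force passes 120 N, or if a joint passes its speed limit or range.

## Working session

There is one attempt and no reset: what is moved stays moved. The work goes in short steps, Python scripts to look and compute and a tool call to move; the robot and the scene stay as the last step left them, time stands still between calls to the robot, and variables do not carry over. Pictures are saved under pics/ and viewed, at most 10 in all, crops included, and the job is handed in when it is done.

Besides the shell and the picture viewer there is one more tool, called in YAML: its name, and indented under it one key for each argument. move_arm: Moves the arm, as the interface text tells. Scaled input: -1 to 1 covers 25 mm each way for a shift and 30 degrees each way for a turn. Its arguments: {"type":"object","properties":{"targets":{"type":"array"},"claw":{"type":"number"},"newtons":{"type":"number"}},"required":["targets"]}

```bash
ls; mkdir -p pics
python3 - <<'E'
from station import sensors,cams,manip
import cv2,numpy as np
np.set_printoptions(precision=4,suppress=True)
for n in("scene","top"):
    cv2.imwrite(f"pics/{n}0.png",cams.snapshot(n)[:,:,::-1]); m=cams.camera_model(n); print(m["fx"],m["fy"],m["cx"],m["cy"],m["distortion"]);print(np.array(m["extrinsics"]))
s=sensors.sense();print(s["t"],s["tcp_pos"],s["tool_rot"],s["force"],manip.grasp_offset)
E
```

```text
pics
463.2651778042745 463.2651778042745 314.6117918222917 200.82760010019314 [-0.0188  0.      0.      0.      0.    ]
[[-0.0608 -0.9981  0.0011  0.0932]
 [-0.7393  0.0443 -0.6719  0.4647]
 [ 0.6706 -0.0417 -0.7406  0.7999]
 [ 0.      0.      0.      1.    ]]
473.556142972353 473.556142972353 322.9062774500354 202.6575601715542 [-0.1306  0.      0.      0.      0.    ]
[[-0.0305 -0.9992 -0.027   0.0998]
 [-0.9907  0.0338 -0.132   0.5394]
 [ 0.1328  0.0227 -0.9909  1.1227]
 [ 0.      0.      0.      1.    ]]
0.1 [0.1494 0.6062 0.2304] [ 0.1206  0.9927 -0.0009 -0.0003] [ 0.3543  0.1157 -0.3398] 0.0187
```

View pics/scene0.png

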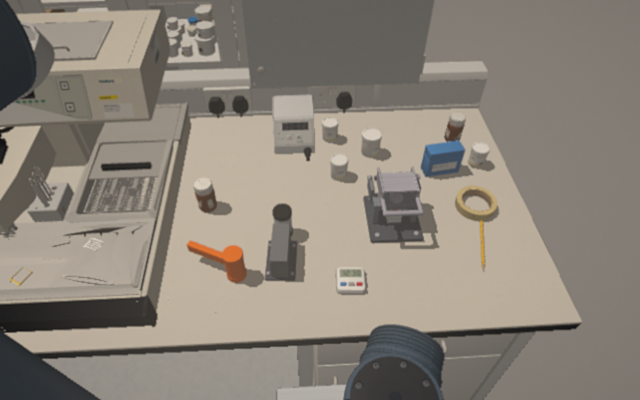

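View pics/top0.png

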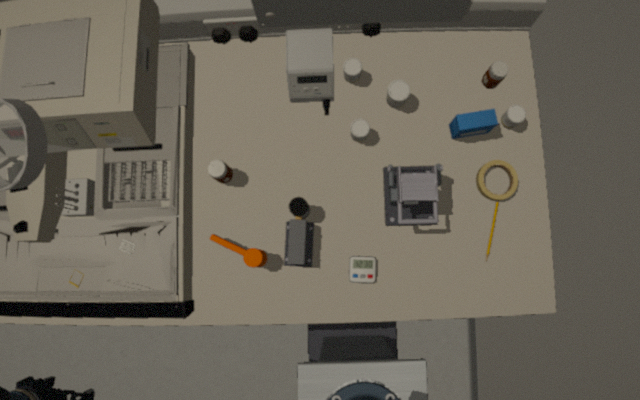

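Run:
```python
import cv2,numpy as np
a=cv2.imread("pics/scene0.png")[150:260,340:450];b=cv2.imread("pics/top0.png")[150:240,370:460]
c=cv2.imread("pics/top0.png")[185:275,265:345]
r=lambda x,s:cv2.resize(x,None,fx=s,fy=s,interpolation=cv2.INTER_CUBIC)
o=np.zeros((560,800,3),np.uint8)
A=r(a,5)[:550,:400];
o=np.zeros((600,800,3),np.uint8)
A=r(a,3.6);B=r(b,4.4);C=r(c,2.2)
o[:396,:396]=A;o[:396,404:800]=B;o[400:598,:176]=C
cv2.imwrite("pics/crop1.png",o)
```

```text
(no output)
```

View pics/crop1.png

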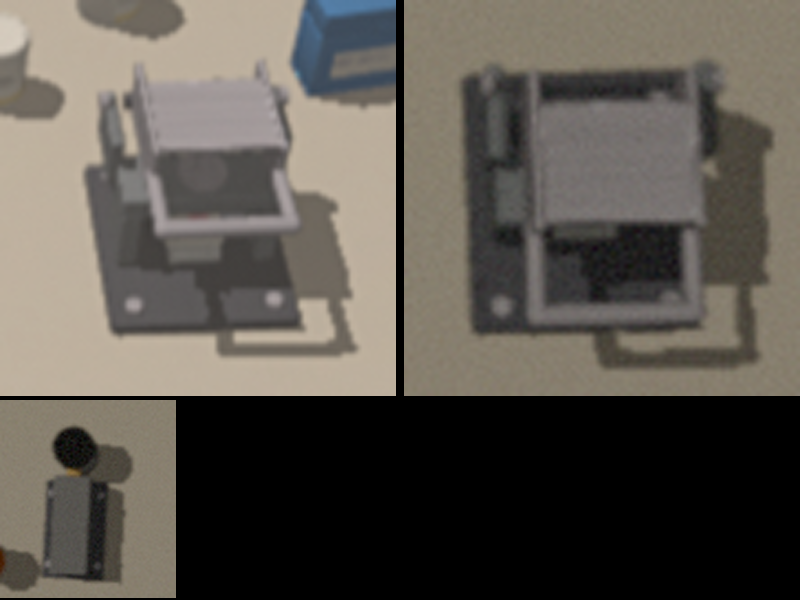

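```bash
cat > h.py <<'E'
import numpy as np,cv2
from station import sensors,cams
np.set_printoptions(precision=4,suppress=True)
def ray(n,px):
    m=cams.camera_model(n);K=np.array([[m["fx"],0,m["cx"]],[0,m["fy"],m["cy"]],[0,0,1]]);E=np.array(m["extrinsics"])
    u=cv2.undistortPoints(np.array([[px]],float),K,np.array(m["distortion"],float))[0,0]
    R=E[:3,:3];return -R.T@E[:3,3],R.T@np.array([u[0],u[1],1])
def at(n,px,z):
    c,d=ray(n,px);return c+d*(z-c[2])/d[2]
def tri(p,q):
    A=np.zeros((3,3));b=np.zeros(3)
    for n,x in(("scene",p),("top",q)):
        c,d=ray(n,x);d/=np.linalg.norm(d);P=np.eye(3)-np.outer(d,d);A+=P;b+=P@c
    return np.linalg.solve(A,b)
def proj(n,X):
    m=cams.camera_model(n);K=np.array([[m["fx"],0,m["cx"]],[0,m["fy"],m["cy"]],[0,0,1]]);E=np.array(m["extrinsics"])
    return cv2.projectPoints(np.array(X,float).reshape(-1,3),cv2.Rodrigues(E[:3,:3])[0],E[:3,3],K,np.array(m["distortion"],float))[0][:,0]
E
python3 - <<'E'
from h import *
t=lambda u,v:(370+(u-404)/4.4,150+v/4.4)
s=lambda u,v:(340+u/3.6,150+v/3.6)
c=lambda u,v:(265+u/2.2,185+(v-400)/2.2)
print("bar tri",tri(s(229.5,226),t(615,316)))
for p in((530,316),(700,316)):print("bar end",at("top",t(*p),.11))
for p in((162,227),(297,225)):print("bar end sc",at("scene",s(*p),.11))
print("base FL",at("top",t(472,331),.012),at("scene",s(113,331),.012),"FR",at("scene",s(299,326),.012),"BL",at("top",t(463,76),.012))
print("hood",[at("top",t(*p),.136)[:2] for p in((538,224),(703,222),(535,100),(695,97))])
print("head top",at("top",c(74,447),.084))
for p in((52,476),(90,476),(50,577),(88,577)):print("tube",at("top",c(*p),.073))
print("timer",at("top",(363,269),.02),"bottle",at("top",(218,168),.085),"pot",at("top",(361,129),.062),"orange",at("top",(255,258),.084))
E
```

```text
bar tri [ 0.4805 -0.1356  0.1139]
bar end [ 0.4826 -0.0906  0.11  ]
bar end [ 0.4795 -0.1792  0.11  ]
bar end sc [ 0.4855 -0.0956  0.11  ]
bar end sc [ 0.482  -0.1809  0.11  ]
base FL [ 0.4839 -0.0707  0.012 ] [ 0.4794 -0.0728  0.012 ] FR [ 0.4759 -0.1982  0.012 ] BL [ 0.6306 -0.0727  0.012 ]
hood [array([ 0.5271, -0.0936]), array([ 0.5253, -0.1781]), array([ 0.5913, -0.0954]), array([ 0.5902, -0.1781])]
head top [0.5292 0.1386 0.084 ]
tube [0.5    0.1639 0.073 ]
tube [0.4986 0.1229 0.073 ]
tube [0.392  0.1684 0.073 ]
tube [0.3908 0.1279 0.073 ]
timer [ 0.3779 -0.0102  0.02  ] bottle [0.6285 0.3306 0.085 ] pot [ 0.7179 -0.0172  0.062 ] orange [0.4113 0.2436 0.084 ]
```

move_arm:
  targets:
    - {"dx": 0.7,"dy": -1,"rz": -0.086}
    - {"dx": 0.7,"dy": -1,"rz": -0.086}
    - {"dx": 0.7,"dy": -1,"rz": -0.086}
    - {"dx": 0.7,"dy": -1,"rz": -0.086}
    - {"dx": 0.7,"dy": -1,"rz": -0.086}
    - {"dx": 0.7,"dy": -1,"rz": -0.086}
    - {"dx": 0.7,"dy": -1,"rz": -0.086}
    - {"dx": 0.7,"dy": -1,"rz": -0.086}
    - {"dx": 0.7,"dy": -1,"rz": -0.086}
    - {"dx": 0.7,"dy": -1,"rz": -0.086}
  claw: 46
  newtons: 40

```text
schema error: expected keys dx, dy, dz, rx, ry, rz
```

move_arm:
  targets:
    - {"dx": 0.6,"dy": -1,"rz": -0.086}
    - {"dx": 0.6,"dy": -1,"rz": -0.086}
    - {"dx": 0.6,"dy": -1,"rz": -0.086}
    - {"dx": 0.6,"dy": -1,"rz": -0.086}
    - {"dx": 0.6,"dy": -1,"rz": -0.086}
    - {"dx": 0.6,"dy": -1,"rz": -0.086}
    - {"dx": 0.6,"dy": -1,"rz": -0.086}
    - {"dx": 0.6,"dy": -1,"rz": -0.086}
    - {"dx": 0.6,"dy": -1,"rz": -0.086}
    - {"dx": 0.6,"dy": -1,"rz": -0.086}

```text
schema error: expected keys dx, dy, dz, rx, ry, rz
```

move_arm:
  targets:
    - {"dy": -1,"rz": -0.086}
    - {"dy": -1,"rz": -0.086}
    - {"dy": -1,"rz": -0.086}
    - {"dy": -1,"rz": -0.086}
    - {"dy": -1,"rz": -0.086}
    - {"dy": -1,"rz": -0.086}
    - {"dy": -1,"rz": -0.086}
    - {"dy": -1,"rz": -0.086,"dz": -0.5}
    - {"dy": -1,"rz": -0.086,"dz": -0.5}
    - {"dy": -0.7,"rz": -0.086,"dz": -0.2}

```text
schema error: expected keys dx, dy, dz, rx, ry, rz
```

```bash
cat > s.py <<'E'
from h import *
from scipy.spatial.transform import Rotation as R
s=sensors.sense();M=R.from_quat(s["tool_rot"]).as_matrix()
print(s["t"],"tcp",s["tcp_pos"],"z",M[:,2],"yaw_y",np.degrees(np.arctan2(M[1,1],M[0,1])),"gap",s["finger_gap"],"F",s["force"],s["gripper_force"])
E
python3 s.py
```

```text
0.1 tcp [0.1494 0.6062 0.2304] z [-0.0008 -0.0018 -1.    ] yaw_y 76.14782926140768 gap 1.0036742981684201 F [ 0.3543  0.1157 -0.3398] 0.0
```

All six keys are needed in every row.

move_arm:
  targets:
    - {"dx": 0.7,"dy": -1,"dz": 0,"rx": 0,"ry": 0,"rz": -0.086}
    - {"dx": 0.7,"dy": -1,"dz": 0,"rx": 0,"ry": 0,"rz": -0.086}
    - {"dx": 0.7,"dy": -1,"dz": 0,"rx": 0,"ry": 0,"rz": -0.086}
    - {"dx": 0.7,"dy": -1,"dz": 0,"rx": 0,"ry": 0,"rz": -0.086}
    - {"dx": 0.7,"dy": -1,"dz": 0,"rx": 0,"ry": 0,"rz": -0.086}
    - {"dx": 0.7,"dy": -1,"dz": 0,"rx": 0,"ry": 0,"rz": -0.086}
    - {"dx": 0.7,"dy": -1,"dz": 0,"rx": 0,"ry": 0,"rz": -0.086}
    - {"dx": 0.7,"dy": -1,"dz": 0,"rx": 0,"ry": 0,"rz": -0.086}
    - {"dx": 0.7,"dy": -1,"dz": 0,"rx": 0,"ry": 0,"rz": -0.086}
    - {"dx": 0.7,"dy": -1,"dz": 0,"rx": 0,"ry": 0,"rz": -0.086}
  claw: 46
  newtons: 40

```text
t: 1.35
tcp_pos: [0.3249, 0.3558, 0.231]
tool_rot: [0.34, 0.94, -0.0, -0.0]
force: [1.2, -0.0, 0.4]
finger_gap: 0.459
gripper_force: 0.0
```

move_arm:
  targets:
    - {"dx": 0.6,"dy": -1,"dz": 0,"rx": 0,"ry": 0,"rz": -0.086}
    - {"dx": 0.6,"dy": -1,"dz": 0,"rx": 0,"ry": 0,"rz": -0.086}
    - {"dx": 0.6,"dy": -1,"dz": 0,"rx": 0,"ry": 0,"rz": -0.086}
    - {"dx": 0.6,"dy": -1,"dz": 0,"rx": 0,"ry": 0,"rz": -0.086}
    - {"dx": 0.6,"dy": -1,"dz": 0,"rx": 0,"ry": 0,"rz": -0.086}
    - {"dx": 0.6,"dy": -1,"dz": 0,"rx": 0,"ry": 0,"rz": -0.086}
    - {"dx": 0.6,"dy": -1,"dz": 0,"rx": 0,"ry": 0,"rz": -0.086}
    - {"dx": 0.6,"dy": -1,"dz": 0,"rx": 0,"ry": 0,"rz": -0.086}
    - {"dx": 0.6,"dy": -1,"dz": 0,"rx": 0,"ry": 0,"rz": -0.086}
    - {"dx": 0.6,"dy": -1,"dz": 0,"rx": 0,"ry": 0,"rz": -0.086}

```text
t: 2.6
tcp_pos: [0.4747, 0.1059, 0.231]
tool_rot: [0.541, 0.841, -0.0, -0.0]
force: [0.5, 0.5, -0.4]
finger_gap: 0.459
gripper_force: 0.0
```

move_arm:
  targets:
    - {"dx": 0,"dy": -1,"dz": 0,"rx": 0,"ry": 0,"rz": -0.086}
    - {"dx": 0,"dy": -1,"dz": 0,"rx": 0,"ry": 0,"rz": -0.086}
    - {"dx": 0,"dy": -1,"dz": 0,"rx": 0,"ry": 0,"rz": -0.086}
    - {"dx": 0,"dy": -1,"dz": 0,"rx": 0,"ry": 0,"rz": -0.086}
    - {"dx": 0,"dy": -1,"dz": 0,"rx": 0,"ry": 0,"rz": -0.086}
    - {"dx": 0,"dy": -1,"dz": 0,"rx": 0,"ry": 0,"rz": -0.086}
    - {"dx": 0,"dy": -1,"dz": 0,"rx": 0,"ry": 0,"rz": -0.086}
    - {"dx": 0,"dy": -1,"dz": -0.5,"rx": 0,"ry": 0,"rz": -0.086}
    - {"dx": 0,"dy": -1,"dz": -0.5,"rx": 0,"ry": 0,"rz": -0.086}
    - {"dx": 0,"dy": -0.7,"dz": 0,"rx": 0,"ry": 0,"rz": -0.086}

```text
t: 3.85
tcp_pos: [0.4738, -0.1363, 0.2053]
tool_rot: [0.716, 0.698, -0.0, -0.001]
force: [-0.2, -0.8, -0.4]
finger_gap: 0.459
gripper_force: 0.0
```

```bash
python3 s.py
```

```text
3.85 tcp [ 0.4738 -0.1363  0.2053] z [-0.0025  0.0014 -1.    ] yaw_y -1.4089690920649989 gap 0.4588383270984328 F [-0.2015 -0.8065 -0.3987] 0.0
```

move_arm:
  targets:
    - {"dx": 0.32,"dy": 0,"dz": 0,"rx": 0,"ry": 0,"rz": 0}
    - {"dx": 0,"dy": 0,"dz": -0.9,"rx": 0,"ry": 0,"rz": 0}
    - {"dx": 0,"dy": 0,"dz": -0.9,"rx": 0,"ry": 0,"rz": 0}
    - {"dx": 0,"dy": 0,"dz": -0.6,"rx": 0,"ry": 0,"rz": 0}
    - {"dx": 0,"dy": 0,"dz": -0.5,"rx": 0,"ry": 0,"rz": 0}
    - {"dx": 0,"dy": 0,"dz": -0.5,"rx": 0,"ry": 0,"rz": 0}
    - {"dx": 0,"dy": 0,"dz": -0.5,"rx": 0,"ry": 0,"rz": 0}
    - {"dx": 0,"dy": 0,"dz": -0.4,"rx": 0,"ry": 0,"rz": 0}
    - {"dx": 0,"dy": 0,"dz": -0.2,"rx": 0,"ry": 0,"rz": 0}
    - {"dx": 0,"dy": 0,"dz": 0,"rx": 0,"ry": 0,"rz": 0}

```text
t: 5.1
tcp_pos: [0.4825, -0.1357, 0.0935]
tool_rot: [0.715, 0.699, -0.0, -0.0]
force: [-0.7, 0.5, -0.0]
finger_gap: 0.459
gripper_force: 0.0
```

```bash
python3 - <<'E'
from h import *
import cv2
a=cams.snapshot("scene")[130:260,320:470,::-1]
cv2.imwrite("pics/g1.png",cv2.resize(a,None,fx=4,fy=4))
E
python3 s.py
```

```text
5.15 tcp [ 0.4827 -0.1358  0.0938] z [ 0.0001 -0.     -1.    ] yaw_y -1.2614038809052828 gap 0.46248006945412135 F [ 0.0511  0.3396 -0.5116] 0.0
```

View pics/g1.png

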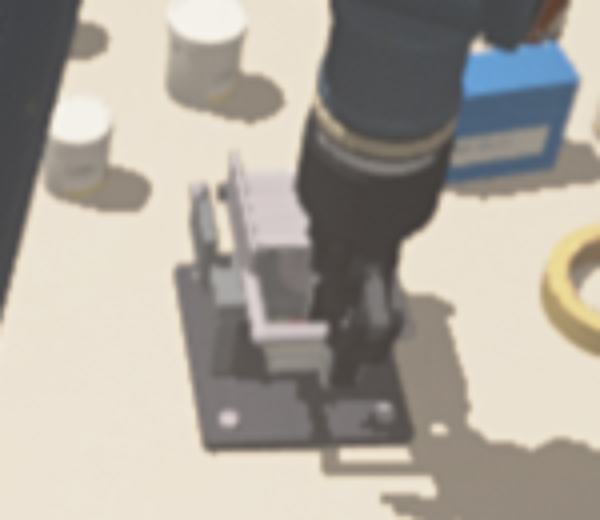

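Run:
```python
from h import *
p=np.array(sensors.sense()["tcp_pos"])
for X in (p,p+[0,0,.0187],p+[0,0,.08],p+[-.02,0.011,0],p+[-.02,-.011,0]): print((proj("scene",X)-[320,130])*4)
```

```text
[[327.1023 351.164 ]]
[[331.7551 329.8164]]
[[347.8953 255.696 ]]
[[314.4474 379.1057]]
[[352.9424 377.2854]]
```

move_arm:
  targets:
    - {"dx": 0,"dy": 0,"dz": 0,"rx": 0,"ry": 0,"rz": 0}
    - {"dx": 0,"dy": 0,"dz": 0,"rx": 0,"ry": 0,"rz": 0}
    - {"dx": 0,"dy": 0,"dz": 0,"rx": 0,"ry": 0,"rz": 0}
    - {"dx": 0,"dy": 0,"dz": 0,"rx": 0,"ry": 0,"rz": 0}
    - {"dx": 0,"dy": 0,"dz": 0,"rx": 0,"ry": 0,"rz": 0}
    - {"dx": 0,"dy": 0,"dz": 0,"rx": 0,"ry": 0,"rz": 0}
    - {"dx": 0,"dy": 0,"dz": 0,"rx": 0,"ry": 0,"rz": 0}
    - {"dx": 0,"dy": 0,"dz": 0,"rx": 0,"ry": 0,"rz": 0}
    - {"dx": 0,"dy": 0,"dz": 0,"rx": 0,"ry": 0,"rz": 0}
    - {"dx": 0,"dy": 0,"dz": 0,"rx": 0,"ry": 0,"rz": 0}
  claw: 0
  newtons: 25

```text
t: 6.4
tcp_pos: [0.4837, -0.136, 0.0943]
tool_rot: [0.715, 0.699, 0.001, 0.001]
force: [5.0, 1.9, 3.0]
finger_gap: 0.128
gripper_force: 24.7
```

```bash
python3 s.py
python3 - <<'E'
import numpy as np
a0=np.radians(175.4)
th=np.linspace(0,1.8,21);x=.1254*np.cos(a0-th);z=.1254*np.sin(a0-th)
np.set_printoptions(precision=2,suppress=True)
print(np.c_[np.diff(x),np.diff(z)]/.025)
E
```

```text
6.4 tcp [ 0.4837 -0.136   0.0943] z [ 0.0025 -0.0008 -1.    ] yaw_y -1.2619949368181629 gap 0.12817710925427506 F [4.982  1.8941 2.9989] 24.710160791873932
[[ 0.06  0.45]
 [ 0.1   0.44]
 [ 0.14  0.43]
 [ 0.17  0.42]
 [ 0.21  0.4 ]
 [ 0.25  0.38]
 [ 0.28  0.36]
 [ 0.31  0.33]
 [ 0.34  0.3 ]
 [ 0.36  0.27]
 [ 0.39  0.23]
 [ 0.41  0.2 ]
 [ 0.42  0.16]
 [ 0.43  0.12]
 [ 0.44  0.08]
 [ 0.45  0.04]
 [ 0.45  0.  ]
 [ 0.45 -0.04]
 [ 0.44 -0.08]
 [ 0.44 -0.12]]
```

move_arm:
  targets:
    - {"dx": 0.06,"dy": 0,"dz": 0.45,"rx": 0,"ry": 0,"rz": 0}
    - {"dx": 0.1,"dy": 0,"dz": 0.44,"rx": 0,"ry": 0,"rz": 0}
    - {"dx": 0.14,"dy": 0,"dz": 0.43,"rx": 0,"ry": 0,"rz": 0}
    - {"dx": 0.17,"dy": -0.01,"dz": 0.42,"rx": 0,"ry": 0,"rz": 0}
    - {"dx": 0.21,"dy": -0.01,"dz": 0.4,"rx": 0,"ry": 0,"rz": 0}
    - {"dx": 0.25,"dy": -0.01,"dz": 0.38,"rx": 0,"ry": 0,"rz": 0}
    - {"dx": 0.28,"dy": -0.01,"dz": 0.36,"rx": 0,"ry": 0,"rz": 0}
    - {"dx": 0.31,"dy": -0.01,"dz": 0.33,"rx": 0,"ry": 0,"rz": 0}
    - {"dx": 0.34,"dy": -0.01,"dz": 0.3,"rx": 0,"ry": 0,"rz": 0}
    - {"dx": 0.36,"dy": -0.01,"dz": 0.27,"rx": 0,"ry": 0,"rz": 0}

```text
t: 7.65
tcp_pos: [0.5361, -0.1364, 0.1885]
tool_rot: [0.715, 0.699, -0.001, -0.003]
force: [-4.0, 4.6, 2.0]
finger_gap: 0.131
gripper_force: 24.6
```

```bash
python3 s.py
```

```text
7.65 tcp [ 0.5361 -0.1364  0.1885] z [-0.0059  0.0022 -1.    ] yaw_y -1.2376398210002932 gap 0.1306971512358029 F [-3.9514  4.5602  2.0275] 24.626669883728027
```

Still gripping, low forces; continue the arc.

move_arm:
  targets:
    - {"dx": 0.39,"dy": -0.01,"dz": 0.23,"rx": 0,"ry": 0,"rz": 0}
    - {"dx": 0.41,"dy": -0.01,"dz": 0.2,"rx": 0,"ry": 0,"rz": 0}
    - {"dx": 0.42,"dy": -0.01,"dz": 0.16,"rx": 0,"ry": 0,"rz": 0}
    - {"dx": 0.43,"dy": -0.01,"dz": 0.12,"rx": 0,"ry": 0,"rz": 0}
    - {"dx": 0.44,"dy": -0.01,"dz": 0.08,"rx": 0,"ry": 0,"rz": 0}
    - {"dx": 0.45,"dy": -0.01,"dz": 0.04,"rx": 0,"ry": 0,"rz": 0}
    - {"dx": 0.45,"dy": -0.01,"dz": 0,"rx": 0,"ry": 0,"rz": 0}
    - {"dx": 0.45,"dy": -0.01,"dz": -0.04,"rx": 0,"ry": 0,"rz": 0}
    - {"dx": 0.44,"dy": -0.01,"dz": -0.08,"rx": 0,"ry": 0,"rz": 0}
    - {"dx": 0.44,"dy": -0.01,"dz": -0.12,"rx": 0,"ry": 0,"rz": 0}

```text
t: 8.9
tcp_pos: [0.6466, -0.1385, 0.2039]
tool_rot: [0.715, 0.699, 0.001, -0.001]
force: [-1.1, 4.6, 1.4]
finger_gap: 0.129
gripper_force: 25.6
```

```bash
python3 s.py
```

```text
8.9 tcp [ 0.6466 -0.1385  0.2039] z [ 0.      0.0021 -1.    ] yaw_y -1.2372412181202737 gap 0.1291730957790118 F [-1.0967  4.5928  1.3937] 25.575451254844666
```

move_arm:
  targets:
    - {"dx": 0,"dy": 0,"dz": 0,"rx": 0,"ry": 0,"rz": 0}
    - {"dx": 0,"dy": 0,"dz": 0,"rx": 0,"ry": 0,"rz": 0}
    - {"dx": 0,"dy": 0,"dz": 0,"rx": 0,"ry": 0,"rz": 0}
    - {"dx": 0,"dy": 0,"dz": 0.3,"rx": 0,"ry": 0,"rz": 0}
    - {"dx": 0,"dy": 0,"dz": 0.6,"rx": 0,"ry": 0,"rz": 0}
    - {"dx": 0,"dy": 0,"dz": 0.8,"rx": 0,"ry": 0,"rz": 0}
    - {"dx": 0,"dy": 0,"dz": 0.8,"rx": 0,"ry": 0,"rz": 0}
    - {"dx": -0.4,"dy": 0.9,"dz": 0.2,"rx": 0,"ry": 0,"rz": 0.2}
    - {"dx": -0.4,"dy": 0.9,"dz": 0,"rx": 0,"ry": 0,"rz": 0.25}
    - {"dx": -0.4,"dy": 0.9,"dz": 0,"rx": 0,"ry": 0,"rz": 0.25}
  claw: 45

```text
t: 10.15
tcp_pos: [0.6159, -0.072, 0.2721]
tool_rot: [0.574, 0.819, 0.0, 0.001]
force: [0.6, -0.5, 0.8]
finger_gap: 0.447
gripper_force: 0.0
```

move_arm:
  targets:
    - {"dx": -0.4,"dy": 0.9,"dz": -0.2,"rx": 0,"ry": 0,"rz": 0.25}
    - {"dx": -0.4,"dy": 0.9,"dz": -0.4,"rx": 0,"ry": 0,"rz": 0.25}
    - {"dx": -0.4,"dy": 0.9,"dz": -0.5,"rx": 0,"ry": 0,"rz": 0.25}
    - {"dx": -0.4,"dy": 0.9,"dz": -0.5,"rx": 0,"ry": 0,"rz": 0.25}
    - {"dx": -0.4,"dy": 0.9,"dz": -0.5,"rx": 0,"ry": 0,"rz": 0.25}
    - {"dx": -0.4,"dy": 0.9,"dz": -0.5,"rx": 0,"ry": 0,"rz": 0.25}
    - {"dx": -0.4,"dy": 0.9,"dz": -0.5,"rx": 0,"ry": 0,"rz": 0.25}
    - {"dx": -0.4,"dy": 0.9,"dz": -0.5,"rx": 0,"ry": 0,"rz": 0.25}
    - {"dx": -0.3,"dy": 0.9,"dz": -0.5,"rx": 0,"ry": 0,"rz": 0.25}
    - {"dx": 0,"dy": 0,"dz": -0.5,"rx": 0,"ry": 0,"rz": 0}
  claw: 100

```text
t: 11.4
tcp_pos: [0.5286, 0.1312, 0.1562]
tool_rot: [0.023, 1.0, 0.0, 0.001]
force: [0.4, 0.6, -0.1]
finger_gap: 1.001
gripper_force: 0.0
```

```bash
python3 s.py;python3 - <<'E'
from h import *
import cv2
r=lambda x,s:cv2.resize(x,None,fx=s,fy=s,interpolation=cv2.INTER_CUBIC)
a=cams.snapshot("scene")[130:260,360:460,::-1];b=cams.snapshot("top")[110:240,250:450,::-1]
cv2.imwrite("pics/g2.png",np.hstack([r(a,2.6),r(b,2.6)]))
E
```

```text
11.4 tcp [0.5286 0.1312 0.1562] z [ 0.0014 -0.     -1.    ] yaw_y 87.32667889994651 gap 1.0005369235267925 F [ 0.4315  0.6034 -0.1382] 0.0
```

View pics/g2.png

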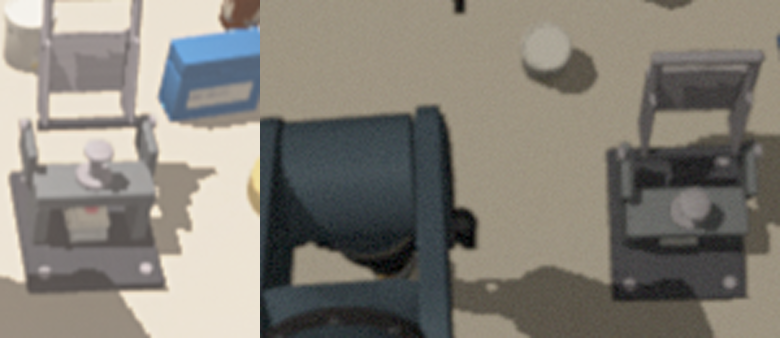

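move_arm:
  targets:
    - {"dx": 0,"dy": 0.36,"dz": -0.2,"rx": 0,"ry": 0,"rz": 0}
    - {"dx": 0,"dy": 0,"dz": -0.7,"rx": 0,"ry": 0,"rz": 0}
    - {"dx": 0,"dy": 0,"dz": -0.7,"rx": 0,"ry": 0,"rz": 0}
    - {"dx": 0,"dy": 0,"dz": -0.7,"rx": 0,"ry": 0,"rz": 0}
    - {"dx": 0,"dy": 0,"dz": -0.6,"rx": 0,"ry": 0,"rz": 0}
    - {"dx": 0,"dy": 0,"dz": -0.5,"rx": 0,"ry": 0,"rz": 0}
    - {"dx": 0,"dy": 0,"dz": -0.5,"rx": 0,"ry": 0,"rz": 0}
    - {"dx": 0,"dy": 0,"dz": -0.4,"rx": 0,"ry": 0,"rz": 0}
    - {"dx": 0,"dy": 0,"dz": -0.2,"rx": 0,"ry": 0,"rz": 0}
    - {"dx": 0,"dy": 0,"dz": 0,"rx": 0,"ry": 0,"rz": 0}

```text
t: 12.75
tcp_pos: [0.5285, 0.1391, 0.0428]
tool_rot: [0.024, 1.0, -0.0, -0.0]
force: [-0.5, -0.6, -0.3]
finger_gap: 0.998
gripper_force: 0.0
```

```bash
python3 s.py
python3 - <<'E'
from h import *
p=(397.7,186.9);q=(416.2,189.2)
print(tri(p,q),at("scene",p,.118),at("top",q,.118))
E
```

```text
12.75 tcp [0.5285 0.1391 0.0428] z [-0.0005 -0.0001 -1.    ] yaw_y 87.24750239446695 gap 0.9979167422294355 F [-0.4865 -0.6021 -0.3241] 0.0
[ 0.5545 -0.1344  0.1213] [ 0.5576 -0.1368  0.118 ] [ 0.5552 -0.1336  0.118 ]
```

move_arm:
  targets:
    - {"dx": 0,"dy": 0,"dz": 0,"rx": 0,"ry": 0,"rz": 0}
    - {"dx": 0,"dy": 0,"dz": 0,"rx": 0,"ry": 0,"rz": 0}
    - {"dx": 0,"dy": 0,"dz": 0,"rx": 0,"ry": 0,"rz": 0}
    - {"dx": 0,"dy": 0,"dz": 0,"rx": 0,"ry": 0,"rz": 0}
    - {"dx": 0,"dy": 0,"dz": 0,"rx": 0,"ry": 0,"rz": 0}
    - {"dx": 0,"dy": 0,"dz": 0,"rx": 0,"ry": 0,"rz": 0}
    - {"dx": 0,"dy": 0,"dz": 0,"rx": 0,"ry": 0,"rz": 0}
    - {"dx": 0,"dy": 0,"dz": 0,"rx": 0,"ry": 0,"rz": 0}
    - {"dx": 0,"dy": 0,"dz": 0,"rx": 0,"ry": 0,"rz": 0}
    - {"dx": 0,"dy": 0,"dz": 0.04,"rx": 0,"ry": 0,"rz": 0}
  claw: 0
  newtons: 60

```text
t: 14.0
tcp_pos: [0.5284, 0.139, 0.0439]
tool_rot: [0.024, 1.0, -0.0, -0.0]
force: [1.1, 0.4, -3.8]
finger_gap: 0.526
gripper_force: 61.4
```

```bash
python3 s.py
```

```text
14.0 tcp [0.5284 0.139  0.0439] z [-0.0003 -0.0001 -1.    ] yaw_y 87.25030759953432 gap 0.5259291449494473 F [ 1.0612  0.3745 -3.7668] 61.36335253715515
```

move_arm:
  targets:
    - {"dx": 0,"dy": 0,"dz": 0.04,"rx": 0,"ry": 0,"rz": 0}
    - {"dx": 0.4,"dy": -0.02,"dz": 0,"rx": 0,"ry": 0,"rz": 0}
    - {"dx": 0.6,"dy": -0.03,"dz": 0,"rx": 0,"ry": 0,"rz": 0}
    - {"dx": 0.6,"dy": -0.03,"dz": 0,"rx": 0,"ry": 0,"rz": 0}
    - {"dx": 0.6,"dy": -0.03,"dz": 0,"rx": 0,"ry": 0,"rz": 0}
    - {"dx": 0.6,"dy": -0.03,"dz": 0,"rx": 0,"ry": 0,"rz": 0}
    - {"dx": 0.6,"dy": -0.03,"dz": 0,"rx": 0,"ry": 0,"rz": 0}
    - {"dx": 0.6,"dy": -0.03,"dz": 0,"rx": 0,"ry": 0,"rz": 0}
    - {"dx": 0.6,"dy": -0.03,"dz": 0,"rx": 0,"ry": 0,"rz": 0}
    - {"dx": 0.4,"dy": -0.02,"dz": 0,"rx": 0,"ry": 0,"rz": 0}

```text
t: 15.25
tcp_pos: [0.6554, 0.1325, 0.0448]
tool_rot: [0.024, 1.0, 0.0, 0.001]
force: [0.1, 0.1, -3.0]
finger_gap: 0.526
gripper_force: 61.4
```

```bash
python3 s.py
python3 - <<'E'
from h import *
import cv2
b=cams.snapshot("scene")[110:290,200:380,::-1]
cv2.imwrite("pics/g3.png",cv2.resize(b,None,fx=3,fy=3,interpolation=cv2.INTER_CUBIC))
E
```

```text
15.25 tcp [0.6554 0.1325 0.0448] z [ 0.0012  0.     -1.    ] yaw_y 87.22633569798509 gap 0.5258148503313776 F [ 0.1138  0.0989 -3.0299] 61.38990640640259
```

View pics/g3.png

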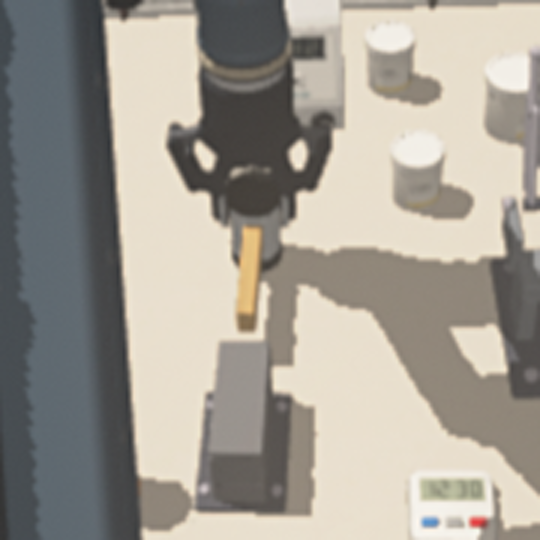

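move_arm:
  targets:
    - {"dx": 0,"dy": 0,"dz": -0.03,"rx": 0,"ry": 0,"rz": 0}
    - {"dx": 0,"dy": 0,"dz": -0.03,"rx": 0,"ry": 0,"rz": 0}
    - {"dx": 0,"dy": 0,"dz": -0.02,"rx": 0,"ry": 0,"rz": 0}
    - {"dx": 0,"dy": 0,"dz": -0.02,"rx": 0,"ry": 0,"rz": 0}
    - {"dx": 0,"dy": 0,"dz": 0,"rx": 0,"ry": 0,"rz": 0}
    - {"dx": 0,"dy": 0,"dz": 0,"rx": 0,"ry": 0,"rz": 0}
    - {"dx": 0,"dy": 0,"dz": 0,"rx": 0,"ry": 0,"rz": 0}
    - {"dx": 0,"dy": 0,"dz": 0,"rx": 0,"ry": 0,"rz": 0}
    - {"dx": 0,"dy": 0,"dz": 0,"rx": 0,"ry": 0,"rz": 0}
    - {"dx": 0,"dy": 0,"dz": 0,"rx": 0,"ry": 0,"rz": 0}

```text
t: 16.55
tcp_pos: [0.6534, 0.1328, 0.0437]
tool_rot: [0.024, 1.0, -0.0, 0.0]
force: [-1.7, -1.3, 4.2]
finger_gap: 0.523
gripper_force: 62.1
```

move_arm:
  targets:
    - {"dx": 0,"dy": 0,"dz": 0,"rx": 0,"ry": 0,"rz": 0}
    - {"dx": 0,"dy": 0,"dz": 0,"rx": 0,"ry": 0,"rz": 0}
    - {"dx": 0,"dy": 0,"dz": 0,"rx": 0,"ry": 0,"rz": 0}
    - {"dx": 0,"dy": 0,"dz": 0,"rx": 0,"ry": 0,"rz": 0}
    - {"dx": 0,"dy": 0,"dz": 0.2,"rx": 0,"ry": 0,"rz": 0}
    - {"dx": 0,"dy": 0,"dz": 0.5,"rx": 0,"ry": 0,"rz": 0}
    - {"dx": 0,"dy": 0,"dz": 0.8,"rx": 0,"ry": 0,"rz": 0}
    - {"dx": 0,"dy": 0,"dz": 0.8,"rx": 0,"ry": 0,"rz": 0}
    - {"dx": 0,"dy": 0,"dz": 0.6,"rx": 0,"ry": 0,"rz": 0}
    - {"dx": -0.5,"dy": 0,"dz": 0,"rx": 0,"ry": 0,"rz": 0}
  claw: 80

```text
t: 17.8
tcp_pos: [0.6428, 0.1328, 0.1174]
tool_rot: [0.024, 1.0, 0.0, 0.003]
force: [-0.6, -0.6, 0.4]
finger_gap: 0.804
gripper_force: 0.0
```

```bash
python3 s.py
```

```text
17.8 tcp [0.6428 0.1328 0.1174] z [ 0.0054  0.0001 -1.    ] yaw_y 87.2368367757201 gap 0.8042296019429038 F [-0.6497 -0.6357  0.3521] 0.0
```

move_arm:
  targets:
    - {"dx": -0.7,"dy": 0.04,"dz": 0,"rx": 0,"ry": 0,"rz": 0}
    - {"dx": -0.7,"dy": 0.04,"dz": 0,"rx": 0,"ry": 0,"rz": 0}
    - {"dx": -0.6,"dy": 0.04,"dz": -0.1,"rx": 0,"ry": 0,"rz": 0}
    - {"dx": 0,"dy": 0,"dz": -0.6,"rx": 0,"ry": 0,"rz": 0}
    - {"dx": 0,"dy": 0,"dz": -0.7,"rx": 0,"ry": 0,"rz": 0}
    - {"dx": 0,"dy": 0,"dz": -0.7,"rx": 0,"ry": 0,"rz": 0}
    - {"dx": 0,"dy": 0,"dz": -0.6,"rx": 0,"ry": 0,"rz": 0}
    - {"dx": 0,"dy": 0,"dz": -0.5,"rx": 0,"ry": 0,"rz": 0}
    - {"dx": 0,"dy": 0,"dz": -0.3,"rx": 0,"ry": 0,"rz": 0}
    - {"dx": 0,"dy": 0,"dz": 0,"rx": 0,"ry": 0,"rz": 0}

```text
t: 19.05
tcp_pos: [0.5909, 0.1358, 0.027]
tool_rot: [0.024, 1.0, -0.0, -0.0]
force: [-0.2, 0.1, 0.2]
finger_gap: 0.803
gripper_force: 0.0
```

```bash
python3 s.py
python3 - <<'E'
from h import *
import cv2
b=cams.snapshot("scene")[110:240,210:340,::-1]
cv2.imwrite("pics/g4.png",cv2.resize(b,None,fx=4,fy=4,interpolation=cv2.INTER_CUBIC))
E
```

```text
19.05 tcp [0.5909 0.1358 0.027 ] z [-0.0009 -0.0001 -1.    ] yaw_y 87.2458646525633 gap 0.8028978982255467 F [-0.2292  0.1243  0.1613] 0.0
```

View pics/g4.png

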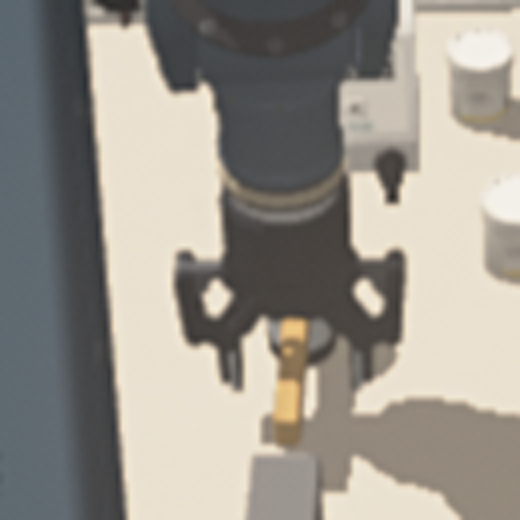

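move_arm:
  targets:
    - {"dx": 0,"dy": 0,"dz": 0,"rx": 0,"ry": 0,"rz": 0}
    - {"dx": 0,"dy": 0,"dz": 0,"rx": 0,"ry": 0,"rz": 0}
    - {"dx": 0,"dy": 0,"dz": 0,"rx": 0,"ry": 0,"rz": 0}
    - {"dx": 0,"dy": 0,"dz": 0,"rx": 0,"ry": 0,"rz": 0}
    - {"dx": 0,"dy": 0,"dz": 0,"rx": 0,"ry": 0,"rz": 0}
    - {"dx": 0,"dy": 0,"dz": 0,"rx": 0,"ry": 0,"rz": 0}
    - {"dx": 0,"dy": 0,"dz": 0,"rx": 0,"ry": 0,"rz": 0}
    - {"dx": 0,"dy": 0,"dz": 0,"rx": 0,"ry": 0,"rz": 0}
    - {"dx": 0,"dy": 0,"dz": 0,"rx": 0,"ry": 0,"rz": 0}
    - {"dx": 0,"dy": 0,"dz": 0,"rx": 0,"ry": 0,"rz": 0}
  claw: 0
  newtons: 115

```text
t: 20.35
tcp_pos: [0.5913, 0.136, 0.0281]
tool_rot: [0.024, 1.0, 0.0, 0.0]
force: [-2.0, 1.7, 5.5]
finger_gap: 0.169
gripper_force: 112.0
```

```bash
python3 s.py
```

```text
20.35 tcp [0.5913 0.136  0.0281] z [ 0.0007  0.0001 -1.    ] yaw_y 87.25625787746841 gap 0.1686092696800636 F [-2.0078  1.6607  5.5038] 112.02673316001892
```

move_arm:
  targets:
    - {"dx": 0,"dy": 0,"dz": 0.4,"rx": 0,"ry": 0,"rz": 0}
    - {"dx": 0,"dy": 0,"dz": 0.8,"rx": 0,"ry": 0,"rz": 0}
    - {"dx": 0,"dy": 0,"dz": 0.9,"rx": 0,"ry": 0,"rz": 0}
    - {"dx": 0,"dy": 0,"dz": 0.9,"rx": 0,"ry": 0,"rz": 0}
    - {"dx": 0,"dy": 0,"dz": 0.9,"rx": 0,"ry": 0,"rz": 0}
    - {"dx": 0,"dy": 0,"dz": 0.9,"rx": 0,"ry": 0,"rz": 0}
    - {"dx": -0.3,"dy": -0.3,"dz": 0.8,"rx": 0,"ry": 0,"rz": 0}
    - {"dx": -0.6,"dy": -0.6,"dz": 0.6,"rx": 0,"ry": 0,"rz": 0}
    - {"dx": -0.6,"dy": -0.7,"dz": 0.4,"rx": 0,"ry": 0,"rz": 0}
    - {"dx": -0.6,"dy": -0.8,"dz": 0.2,"rx": 0,"ry": 0,"rz": 0}

```text
t: 21.6
tcp_pos: [0.5371, 0.0747, 0.198]
tool_rot: [0.024, 1.0, -0.0, -0.0]
force: [1.3, 0.3, -4.0]
finger_gap: 0.168
gripper_force: 112.1
```

move_arm:
  targets:
    - {"dx": -0.6,"dy": -0.8,"dz": 0,"rx": 0,"ry": 0,"rz": 0}
    - {"dx": -0.6,"dy": -0.9,"dz": 0,"rx": 0,"ry": 0,"rz": 0}
    - {"dx": -0.6,"dy": -0.9,"dz": 0,"rx": 0,"ry": 0,"rz": 0}
    - {"dx": 0,"dy": -0.9,"dz": 0,"rx": 0,"ry": 0,"rz": 0}
    - {"dx": 0,"dy": -0.9,"dz": 0,"rx": 0,"ry": 0,"rz": 0}
    - {"dx": 0,"dy": -0.9,"dz": 0,"rx": 0,"ry": 0,"rz": 0}
    - {"dx": 0,"dy": -0.9,"dz": 0,"rx": 0,"ry": 0,"rz": 0}
    - {"dx": 0,"dy": -0.8,"dz": 0,"rx": 0,"ry": 0,"rz": 0}
    - {"dx": 0,"dy": -0.8,"dz": 0,"rx": 0,"ry": 0,"rz": 0}
    - {"dx": 0,"dy": -0.5,"dz": 0,"rx": 0,"ry": 0,"rz": 0}

```text
t: 22.85
tcp_pos: [0.4931, -0.133, 0.1975]
tool_rot: [0.025, 1.0, 0.0, -0.0]
force: [0.0, 0.4, -2.9]
finger_gap: 0.165
gripper_force: 112.1
```

```bash
python3 s.py
python3 - <<'E'
from h import *
import cv2
r=lambda x,s:cv2.resize(x,None,fx=s,fy=s,interpolation=cv2.INTER_CUBIC)
a=cams.snapshot("scene")[120:260,330:460,::-1];b=cams.snapshot("top")[130:270,350:480,::-1]
cv2.imwrite("pics/g5.png",np.hstack([r(a,3),r(b,3)]))
E
```

```text
22.85 tcp [ 0.4931 -0.133   0.1975] z [-0.0004  0.0001 -1.    ] yaw_y 87.18047741321082 gap 0.16517084440948115 F [ 0.0413  0.4267 -2.9283] 112.13593482971191
```

View pics/g5.png

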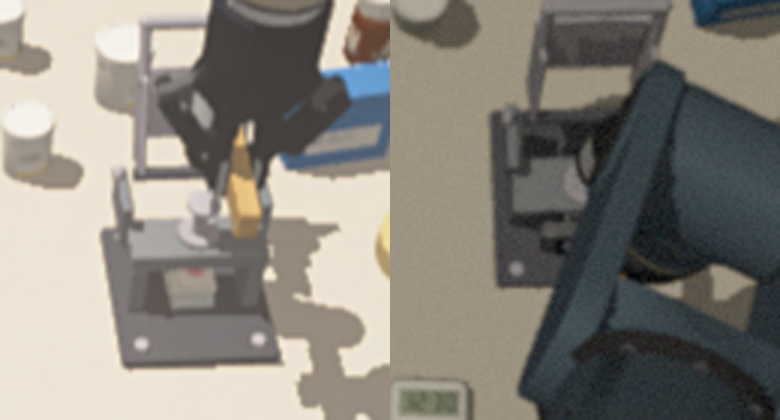

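Run:
```python
from h import *
p=np.array(sensors.sense()["tcp_pos"]);f=p[2]-.0275
for n,X in(("hend low",[p[0]-.058,p[1]+.0028,f+.035]),("hend top",[p[0]-.058,p[1]+.0028,f+.061]),("head low",[p[0]+.062,p[1]-.003,f]),("pin",[.556,-.136,.118])):
    print(n,(proj("scene",X)-[330,120])*3,(proj("top",X)-[350,130])*3+[390,0])
```

```text
hend low [[243.2786 241.1986]] [[614.5136 328.5556]]
hend top [[249.3276 214.9832]] [[621.69   326.4255]]
head low [[211.9277 154.9391]] [[603.999  165.4984]]
pin [[202.4791 202.2223]] [[591.6258 176.5006]]
```

move_arm:
  targets:
    - {"dx": 0,"dy": 0,"dz": 0.6,"rx": 0,"ry": 0,"rz": 0}
    - {"dx": 0,"dy": 0,"dz": 0.4,"rx": 0,"ry": 0,"rz": 0}
    - {"dx": 0,"dy": 0,"dz": 0,"rx": 0,"ry": 0,"rz": 0}
    - {"dx": 0,"dy": 0,"dz": -1,"rx": 0,"ry": 0,"rz": 0}
    - {"dx": 0,"dy": 0,"dz": -1,"rx": 0,"ry": 0,"rz": 0}
    - {"dx": 0,"dy": 0,"dz": -1,"rx": 0,"ry": 0,"rz": 0}
    - {"dx": 0,"dy": 0,"dz": -1,"rx": 0,"ry": 0,"rz": 0}
    - {"dx": 0,"dy": 0,"dz": -0.1,"rx": 0,"ry": 0,"rz": 0}
    - {"dx": 0,"dy": 0,"dz": 0.6,"rx": 0,"ry": 0,"rz": 0}
    - {"dx": 0,"dy": 0,"dz": 0.9,"rx": 0,"ry": 0,"rz": 0}

```text
t: 24.2
tcp_pos: [0.4935, -0.1314, 0.1581]
tool_rot: [0.024, 1.0, 0.0, -0.0]
force: [1.0, 0.0, -3.0]
finger_gap: 0.169
gripper_force: 113.2
```

```bash
python3 s.py
```

```text
24.2 tcp [ 0.4935 -0.1314  0.1581] z [-0.0007  0.0005 -1.    ] yaw_y 87.25880142726469 gap 0.16946444702476265 F [ 0.9657  0.0336 -3.0432] 113.19044351577759
```

move_arm:
  targets:
    - {"dx": 0,"dy": 0,"dz": 0.8,"rx": 0,"ry": 0,"rz": 0}
    - {"dx": 0,"dy": 0.4,"dz": 0.8,"rx": 0,"ry": 0,"rz": 0}
    - {"dx": 0,"dy": 0.8,"dz": 0,"rx": 0,"ry": 0,"rz": 0}
    - {"dx": 0,"dy": 0.9,"dz": 0,"rx": 0,"ry": 0,"rz": 0}
    - {"dx": 0,"dy": 0.9,"dz": 0,"rx": 0,"ry": 0,"rz": 0}
    - {"dx": 0.3,"dy": 1,"dz": 0,"rx": 0,"ry": 0,"rz": 0}
    - {"dx": 0.4,"dy": 1,"dz": 0,"rx": 0,"ry": 0,"rz": 0}
    - {"dx": 0.5,"dy": 1,"dz": 0,"rx": 0,"ry": 0,"rz": 0}
    - {"dx": 0.6,"dy": 1,"dz": 0,"rx": 0,"ry": 0,"rz": 0}
    - {"dx": 0.6,"dy": 1,"dz": 0,"rx": 0,"ry": 0,"rz": 0}

```text
t: 25.45
tcp_pos: [0.5529, 0.0705, 0.1968]
tool_rot: [0.024, 1.0, 0.0, -0.001]
force: [1.1, 0.3, -2.7]
finger_gap: 0.167
gripper_force: 113.4
```

```bash
python3 s.py
python3 - <<'E'
from h import *
import cv2
r=lambda x,s:cv2.resize(x,None,fx=s,fy=s,interpolation=cv2.INTER_CUBIC)
a=cams.snapshot("scene")[60:260,230:460,::-1]
cv2.imwrite("pics/g6.png",r(a,3))
E
```

```text
25.45 tcp [0.5529 0.0705 0.1968] z [-0.0019  0.0006 -1.    ] yaw_y 87.2908970259064 gap 0.16720315493399437 F [ 1.0527  0.3361 -2.7403] 113.44158053398132
```

View pics/g6.png

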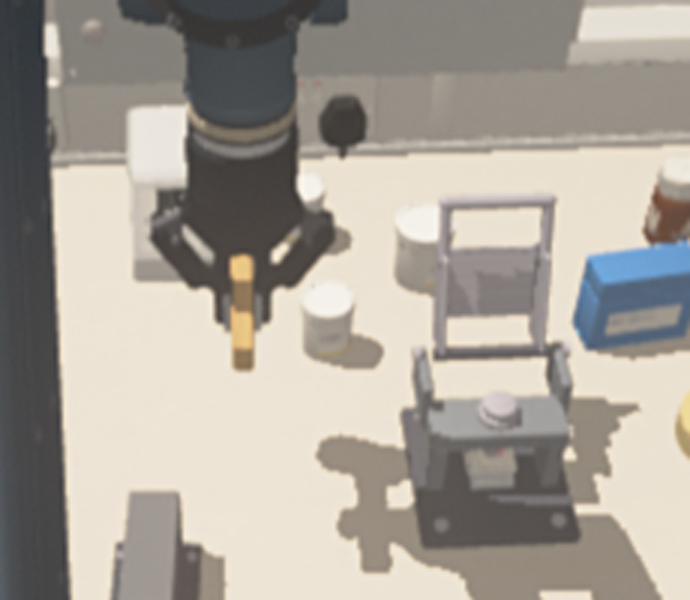

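Run:
```python
from h import *
p=np.array(sensors.sense()["tcp_pos"]);f=p[2]-.0275
for X in([p[0]-.058,p[1]+.0028,f+.035],[p[0]-.058,p[1]+.0028,f+.061],[p[0]-.009,p[1]+.0028,f+.061]):print((proj("scene",X)-[230,60])*3)
for z in (.094,.118):print("pin",(proj("scene",[.556,-.136,z])-[230,60])*3)
```

```text
[[235.7391 369.9623]]
[[235.4197 343.6056]]
[[231.8598 295.4983]]
pin [[498.4666 403.0674]]
pin [[502.4791 382.2223]]
```

move_arm:
  targets:
    - {"dx": 0.5,"dy": 0.9,"dz": 0,"rx": 0,"ry": 0,"rz": 0}
    - {"dx": 0.5,"dy": 0.9,"dz": -0.2,"rx": 0,"ry": 0,"rz": 0}
    - {"dx": 0.4,"dy": 0.8,"dz": -0.5,"rx": 0,"ry": 0,"rz": 0}
    - {"dx": 0,"dy": 0,"dz": -0.8,"rx": 0,"ry": 0,"rz": 0}
    - {"dx": 0,"dy": 0,"dz": -0.9,"rx": 0,"ry": 0,"rz": 0}
    - {"dx": 0,"dy": 0,"dz": -0.9,"rx": 0,"ry": 0,"rz": 0}
    - {"dx": 0,"dy": 0,"dz": -0.9,"rx": 0,"ry": 0,"rz": 0}
    - {"dx": 0,"dy": 0,"dz": -0.9,"rx": 0,"ry": 0,"rz": 0}
    - {"dx": 0,"dy": 0,"dz": -0.6,"rx": 0,"ry": 0,"rz": 0}
    - {"dx": 0,"dy": 0,"dz": -0.4,"rx": 0,"ry": 0,"rz": 0}

```text
t: 26.75
tcp_pos: [0.588, 0.1337, 0.0438]
tool_rot: [0.024, 1.0, -0.0, -0.001]
force: [-0.5, -0.8, -2.9]
finger_gap: 0.17
gripper_force: 113.3
```

```bash
python3 s.py
```

```text
26.75 tcp [0.588  0.1337 0.0438] z [-0.0015  0.     -1.    ] yaw_y 87.25977693802402 gap 0.17043773557370723 F [-0.5298 -0.7934 -2.8895] 113.33772540092468
```

move_arm:
  targets:
    - {"dx": 0,"dy": 0,"dz": -0.15,"rx": 0,"ry": 0,"rz": 0}
    - {"dx": 0,"dy": 0,"dz": -0.15,"rx": 0,"ry": 0,"rz": 0}
    - {"dx": 0,"dy": 0,"dz": -0.1,"rx": 0,"ry": 0,"rz": 0}
    - {"dx": 0,"dy": 0,"dz": -0.08,"rx": 0,"ry": 0,"rz": 0}
    - {"dx": 0,"dy": 0,"dz": -0.06,"rx": 0,"ry": 0,"rz": 0}
    - {"dx": 0,"dy": 0,"dz": -0.05,"rx": 0,"ry": 0,"rz": 0}
    - {"dx": 0,"dy": 0,"dz": -0.03,"rx": 0,"ry": 0,"rz": 0}
    - {"dx": 0,"dy": 0,"dz": 0,"rx": 0,"ry": 0,"rz": 0}
    - {"dx": 0,"dy": 0,"dz": 0,"rx": 0,"ry": 0,"rz": 0}
    - {"dx": 0,"dy": 0,"dz": 0,"rx": 0,"ry": 0,"rz": 0}

```text
t: 28.0
tcp_pos: [0.5886, 0.1333, 0.0296]
tool_rot: [0.024, 1.0, -0.0, 0.0]
force: [0.7, 0.8, -2.7]
finger_gap: 0.168
gripper_force: 113.3
```

```bash
python3 s.py
```

```text
28.0 tcp [0.5886 0.1333 0.0296] z [ 0.0001 -0.     -1.    ] yaw_y 87.24835916406151 gap 0.16775480398731138 F [ 0.7129  0.7594 -2.6756] 113.33250045776367
```

Still carrying the weight (about 1.5 mm up); lower a little more.

move_arm:
  targets:
    - {"dx": 0,"dy": 0,"dz": -0.03,"rx": 0,"ry": 0,"rz": 0}
    - {"dx": 0,"dy": 0,"dz": -0.03,"rx": 0,"ry": 0,"rz": 0}
    - {"dx": 0,"dy": 0,"dz": -0.03,"rx": 0,"ry": 0,"rz": 0}
    - {"dx": 0,"dy": 0,"dz": 0,"rx": 0,"ry": 0,"rz": 0}
    - {"dx": 0,"dy": 0,"dz": 0,"rx": 0,"ry": 0,"rz": 0}
    - {"dx": 0,"dy": 0,"dz": 0,"rx": 0,"ry": 0,"rz": 0}
    - {"dx": 0,"dy": 0,"dz": 0,"rx": 0,"ry": 0,"rz": 0}
    - {"dx": 0,"dy": 0,"dz": 0,"rx": 0,"ry": 0,"rz": 0}
    - {"dx": 0,"dy": 0,"dz": 0,"rx": 0,"ry": 0,"rz": 0}
    - {"dx": 0,"dy": 0,"dz": 0,"rx": 0,"ry": 0,"rz": 0}

```text
t: 29.25
tcp_pos: [0.5886, 0.1333, 0.0273]
tool_rot: [0.024, 1.0, -0.0, -0.0]
force: [-0.3, -0.6, -3.1]
finger_gap: 0.169
gripper_force: 113.3
```

```bash
python3 s.py
```

```text
29.25 tcp [0.5886 0.1333 0.0273] z [-0. -0. -1.] yaw_y 87.24582775587497 gap 0.16896689773862714 F [-0.3115 -0.5799 -3.0501] 113.33017587661743
```

move_arm:
  targets:
    - {"dx": 0,"dy": 0,"dz": -0.02,"rx": 0,"ry": 0,"rz": 0}
    - {"dx": 0,"dy": 0,"dz": -0.02,"rx": 0,"ry": 0,"rz": 0}
    - {"dx": 0,"dy": 0,"dz": -0.02,"rx": 0,"ry": 0,"rz": 0}
    - {"dx": 0,"dy": 0,"dz": 0,"rx": 0,"ry": 0,"rz": 0}
    - {"dx": 0,"dy": 0,"dz": 0,"rx": 0,"ry": 0,"rz": 0}
    - {"dx": 0,"dy": 0,"dz": 0,"rx": 0,"ry": 0,"rz": 0}
    - {"dx": 0,"dy": 0,"dz": 0,"rx": 0,"ry": 0,"rz": 0}
    - {"dx": 0,"dy": 0,"dz": 0,"rx": 0,"ry": 0,"rz": 0}
    - {"dx": 0,"dy": 0,"dz": 0,"rx": 0,"ry": 0,"rz": 0}
    - {"dx": 0,"dy": 0,"dz": 0,"rx": 0,"ry": 0,"rz": 0}

```text
t: 30.5
tcp_pos: [0.5885, 0.1333, 0.026]
tool_rot: [0.024, 1.0, 0.0, -0.0]
force: [-3.1, 0.2, 4.0]
finger_gap: 0.171
gripper_force: 114.0
```

```bash
python3 s.py
```

```text
30.5 tcp [0.5885 0.1333 0.026 ] z [-0.0001  0.     -1.    ] yaw_y 87.24642875285109 gap 0.17102234550428042 F [-3.1492  0.2064  3.9796] 114.01624917984009
```

Contact with the bench. Release and rise.

move_arm:
  targets:
    - {"dx": 0,"dy": 0,"dz": 0,"rx": 0,"ry": 0,"rz": 0}
    - {"dx": 0,"dy": 0,"dz": 0,"rx": 0,"ry": 0,"rz": 0}
    - {"dx": 0,"dy": 0,"dz": 0,"rx": 0,"ry": 0,"rz": 0}
    - {"dx": 0,"dy": 0,"dz": 0,"rx": 0,"ry": 0,"rz": 0}
    - {"dx": 0,"dy": 0,"dz": 0,"rx": 0,"ry": 0,"rz": 0}
    - {"dx": 0,"dy": 0,"dz": 0.4,"rx": 0,"ry": 0,"rz": 0}
    - {"dx": 0,"dy": 0,"dz": 0.8,"rx": 0,"ry": 0,"rz": 0}
    - {"dx": 0,"dy": 0,"dz": 0.8,"rx": 0,"ry": 0,"rz": 0}
    - {"dx": 0,"dy": 0,"dz": 0.8,"rx": 0,"ry": 0,"rz": 0}
    - {"dx": 0,"dy": 0,"dz": 0.8,"rx": 0,"ry": 0,"rz": 0}
  claw: 80

```text
t: 31.75
tcp_pos: [0.5887, 0.1333, 0.1172]
tool_rot: [0.024, 1.0, 0.0, 0.0]
force: [-0.1, -1.0, -0.4]
finger_gap: 0.8
gripper_force: 0.0
```

move_arm:
  targets:
    - {"dx": 0,"dy": 0,"dz": 1,"rx": 0,"ry": 0,"rz": 0}
    - {"dx": 0,"dy": 0,"dz": 1,"rx": 0,"ry": 0,"rz": 0}
    - {"dx": -0.5,"dy": 0,"dz": 1,"rx": 0,"ry": 0,"rz": 0}
    - {"dx": -1,"dy": 0,"dz": 0.5,"rx": 0,"ry": 0,"rz": 0}
    - {"dx": -1,"dy": 0,"dz": 0,"rx": 0,"ry": 0,"rz": 0}
    - {"dx": -1,"dy": 0,"dz": 0,"rx": 0,"ry": 0,"rz": 0}
    - {"dx": -0.8,"dy": 0,"dz": 0,"rx": 0,"ry": 0,"rz": 0}
    - {"dx": -0.5,"dy": 0,"dz": 0,"rx": 0,"ry": 0,"rz": 0}
    - {"dx": 0,"dy": 0,"dz": 0,"rx": 0,"ry": 0,"rz": 0}
    - {"dx": 0,"dy": 0,"dz": 0,"rx": 0,"ry": 0,"rz": 0}

```text
t: 33.0
tcp_pos: [0.4698, 0.1333, 0.2037]
tool_rot: [0.024, 1.0, 0.0, 0.001]
force: [0.2, -0.2, 0.5]
finger_gap: 0.802
gripper_force: 0.0
```

```bash
python3 s.py
python3 - <<'E'
from h import *
import cv2
cv2.imwrite("pics/g7.png",cams.snapshot("scene")[50:310,180:500,::-1].repeat(2,0).repeat(2,1))
E
```

```text
33.0 tcp [0.4698 0.1333 0.2037] z [ 0.0018  0.0001 -1.    ] yaw_y 87.2423189148485 gap 0.8020438035634464 F [ 0.239  -0.2072  0.4963] 0.0
```

View pics/g7.png

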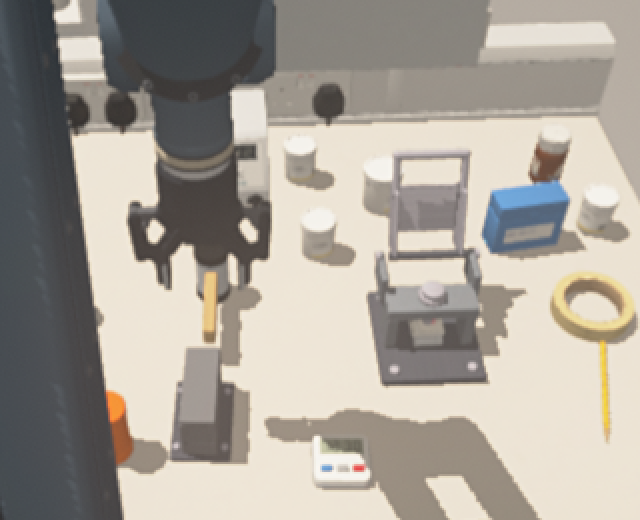

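The view shows the mallet standing upright on the bench at about (212, 285), the guard open at (430, 200) and the pin home at (432, 292). The pot and timer have not moved. The hand is clear, so I am handing in.

```bash
python3 -c "
from station import order
print(order.sign_off())"
```

```text
the job is handed in; nothing more can be done
None
```

I handed the job in at about 33 s. The guard stays open, the pin is down and home after one blow, and the mallet stands on its face clear of the stand. In the last picture the pot and timer are where they were; the bottle was out of view, but the arm never went near it. The sign-off returned no verdict.

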